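Move a wet mini canvas to the drying rack with a spatula

TASK

The small square canvas lying on the two low battens is freshly painted and still wet, so do not touch it with the gripper: pick up the spatula by its handle, slide the blade between the battens under the canvas and lift it off level. Set it down gently on the taller drying rack, lying on both rails, centred and square to them, then draw the spatula out and lay it back flat with its blade on the cork mat. Leave everything else on the table where it is.

Things in the scene. Friction and masses are not known exactly. Their poses are not given: they have to be found in the camera images.
- canvas: The wet mini canvas: a square white board 120 x 120 mm, 12 mm thick (90 g), painted on top. Origin at the centre of its underside, z up; x and y along its edges. It starts lying on the battens, roughly centred.
- spatula: Offset spatula, 140 g. Origin: centre of the blade underside; x to the blade tip, z up. Steel blade 100 mm long (x), 64 wide, 2.5 thick; a strap rises behind it, x = -50 to -78 mm; level wooden handle x = -75 to -155 mm, 16 mm wide (y), 22 tall, its centre line 45 mm above the blade underside. It stands on its blade, handle in the air, and starts on the mat.
- spatula_grip (a point): Good point to grip the spatula: centre of the handle's section, 105 mm behind the blade's centre, 45 mm above the blade's underside.
- spatula_tip (a point): Middle of the blade's front edge.
- battens: Two low parallel wooden battens fixed on the table, on which the canvas starts. Origin on the table midway between them; x along them. Each is 160 mm long (x), 22 mm wide and 18 mm high; the clear gap between them is 80 mm wide, open at both ends and down to the table.
- rack: Empty drying rack, fixed: two parallel wooden rails, 160 mm long (x), 22 mm wide, tops 45 mm above the table. Origin on the table midway between the rails; x along them. The clear gap between the rails is 80 mm wide and open at both ends and the top; two cross bars 6 mm high lie on the table between the rails, 60 mm either side of the origin.
- mat: Cork mat for the spatula, fixed flat on the table: 260 mm (x) by 120 mm (y), 3 mm thick. Origin at the centre of its underside.
- tumbler: Bystander: plastic tumbler, 82 mm across, 120 mm tall. Origin at the centre of its foot.
- paint_bottle: Bystander: closed bottle, 56 mm across, 140 mm tall. Origin at the centre of its foot.
- jar: Bystander: closed glass jar, 66 mm across, 75 mm tall. Origin at the centre of its foot.
- palette: Bystander: round white plate with dabs of paint, 192 mm across, 13 mm tall. Origin under its centre.
- paintbrush: Bystander: paintbrush about 200 mm long lying on the table, bristles to its +x. Origin under its middle.
- oblong_canvas: Bystander: oblong canvas 100 x 150 mm (y), 12 mm thick, lying flat on the table. Origin at the centre of its underside.

How it is judged:
By the outcome, as a careful person would: the job done as asked, in the order asked, and still so for the second after the job is handed in, with the robot touching nothing.
It also fails if it takes over 61 s, if anything falls off the work surface, if the arm or the gripper's body presses on something with over 40 N, if the wrist force passes 120 N, or if a joint passes its speed limit or range.

ROBOT

A 6-joint arm with a two-finger parallel gripper is mounted at the origin on the work surface. World frame = base frame: x ahead of the robot, y to its left, z up, the work surface at z = 0. Lengths are in m, angles in rad, forces in N, time in s.
With the tool pointing down it reaches from about 0.3 to 0.775 m from the base axis. Payload 14.6 kg.
Tool frame: the origin (TCP) lies at the very end of the fingers, on their centre line; the grasp point (between the pads) lies 19 mm behind it; z points along the fingers, y is the line along which they close (so a half turn about z gives the same grasp; the last joint's range is limited). The gripper opens to 94 mm and grips with 3 to 60 N. Pads are 16 mm wide; open, the fingers measure 119 mm over their backs; the gripper's body (75 mm by 177 mm) begins 78 mm behind the grasp point.
Start: joints at [-1.235, 0.3, 1.521, -0, 1.321, -0.067], TCP at [0.216, -0.506, 0.205] pointing down, gripper open.
Joint ranges: [-3.03, 3.03], [-0.79, 2.21], [0.23, 2.52], [-1.04, 4.18], [0, 3.07], [-2.55, 2.55]. Speed limits (rad/s): [2.22, 2.22, 2.57, 3.14, 3.14, 3.14].

INTERFACE

Orientations are given as [roll, pitch, yaw] about the fixed x, y, z axes, in that order (R = Rz(yaw) Ry(pitch) Rx(roll)).
In Python, from station import ctrl gives the robot as it stands. The module is installed in compiled form; this text tells all that it offers.
- The arm moves only by the tool step_arm, never from a script. Its argument "deltas" is a list of rows, each an object with "dp": the shift along the tool's x, y, z scaled (see below), a list of three; "twist": the turn about the tool's z scaled (see below). In form: [{"dp": [tx, ty, tz], "twist": twist}, ...]. A call has 1 to 12 rows; each row shifts and turns the commanded pose from where the row before left it, along the tool's axes as they then stand; what a row does not reach is not made up. The controller multiplies each number of a shift by 0.04 m and each number of a turn by 4 degrees. A row lasts 1/10 s, in which the tool goes at most 50 mm and 8.59 degrees, less where a joint would pass 70% of its speed; a pose out of reach is approached as far as the arm can. A call with a number of a shift or a turn outside -1 to 1 is refused whole. A call with a gripper value outside its range is refused whole. "gripper" is the opening, from -1 (shut) to 1 (fully open), set as the call begins (left out, the last holds). The fingers move at their own pace and stop on an object; "squeeze" is the grip in N (left out, the last holds). Time passes only in rows, so rows that do not move let the fingers close. It gives the time, the measured TCP pose, the force, the opening and the grip force at its end, in the units of the state.
- ctrl.get_obs(): the state, without advancing time (a new reading comes with each control period).
- ctrl.camera(name): name is "scene" or "side" or "wrist"; returns (picture, depth): 400x640x3 uint8, red, green, blue; 400x640 float32, m along the optical axis (not along the pixel's ray), 0 where there is no reading.
- ctrl.get_calibration(name): a dict with "fx", "fy", "cx", "cy" (pixels), "distortion" ([k1, k2, p1, p2, k3] as OpenCV has them; the pictures are not rectified), "world_to_cam" (4x4, takes a point from world to camera coordinates); the wrist camera has in their place "hand_eye" (4x4, takes a point from camera to tool coordinates, whose origin is the TCP and whose axes are the flange's). Camera axes: x right, y down, z forward; pixel columns grow to the right and rows downward; lengths in m; the calibration is good to about 2 mm. A picture is of the moment at which its call begins: read the wrist's pose just before it. get_calibration takes no time and is no camera call.
- ctrl.hand_in(): hands the job in; it is judged then, once.
Trained networks look in the newest picture that a camera, given by its name, has taken for a name from the list of things; names that differ only in an ending like _2 or _b are one class to them, and where a whole thing is asked for, a point or a joint stands for the part that bears it (a point fixed in the world has none). Each returns a list of dicts, best first, with "conf" (0 to 1); they miss things now and then, are a little off and sometimes report something else, mostly with a low value. They report only what shows in the picture. A call takes as long as a camera call.
- ctrl.spot_in(camera, label): "rect" ([left, top, right, bottom] as shares, 0 to 1, of the picture: columns of its width, rows of its height, round what is visible of it).
- ctrl.cut_out(camera, label): "pixels" (400x640 bool, what is visible of it) and "rect" ([left, top, right, bottom] as shares, 0 to 1, of the picture: columns of its width, rows of its height, round what is visible of it).
The state is a dict: "time_s": time; "qpos": joint angles; "joint_vel": joint speeds; "tau": joint torques, N m; "ee_pos": TCP position; "eef_rot": TCP orientation; "force": force on the tool from outside, world axes, zero at the start; "moment": the same for the moment, N m; "grip_width": finger opening in m; "grip_force": force on a finger pad.
Only numpy, scipy, OpenCV 4.12 (cv2) and the standard library are available. Lean on these libraries where they do the work, as an engineer would, in place of code of your own. Each camera call takes 0.05 s, during which the arm holds its last target. There are 200 camera calls.

## Working session

There is one attempt and no reset: what is moved stays moved. The work goes in short steps, Python scripts to look and compute and a tool call to move; the robot and the scene stay as the last step left them, time stands still between calls to the robot, and variables do not carry over. Pictures are saved under pics/ and viewed, at most 10 in all, crops included, and the job is handed in when it is done.

Besides the shell and the picture viewer there is one more tool, called after "Request:" as name(argument=value, ...), one argument or row to a line, values as JSON. step_arm: Moves the arm, as the interface text tells. Its arguments: {"type":"object","properties":{"deltas":{"type":"array"},"gripper":{"type":"number"},"squeeze":{"type":"number"}},"required":["deltas"]}

```bash
mkdir -p pics; cat > h.py <<'E'
import numpy as np, cv2
from station import ctrl
from scipy.spatial.transform import Rotation as R
def cloud(name, pic, dep):
    c=ctrl.get_calibration(name); K=np.array([[c['fx'],0,c['cx']],[0,c['fy'],c['cy']],[0,0,1]])
    v,u=np.mgrid[0:400,0:640]
    p=cv2.undistortPoints(np.stack([u,v],-1).reshape(-1,1,2).astype(np.float64),K,np.array(c['distortion'])).reshape(400,640,2)
    P=np.dstack([p[...,0]*dep,p[...,1]*dep,dep])
    if name=='wrist':
        o=ctrl.get_obs(); T=np.eye(4); T[:3,:3]=R.from_euler('xyz',o['eef_rot']).as_matrix(); T[:3,3]=o['ee_pos']; T=T@np.array(c['hand_eye'])
    else: T=np.linalg.inv(np.array(c['world_to_cam']))
    W=P@T[:3,:3].T+T[:3,3]; W[dep<=0]=np.nan
    return W
def rect(W,m):
    p=W[m]; p=p[~np.isnan(p[:,0])]
    r=cv2.minAreaRect(p[:,:2].astype(np.float32)); return r,np.median(p[:,2]),len(p)
E
python3 - <<'E'
from h import *
o=ctrl.get_obs();print({k:np.round(v,3).tolist() for k,v in o.items()})
for n in ['scene','side']:
    pic,d=ctrl.camera(n); cv2.imwrite(f'pics/{n}0.png',pic[:,:,::-1]); W=cloud(n,pic,d)
    np.savez(f'{n}0.npz',pic=pic,W=W)
    print(n,np.round(np.linalg.inv(ctrl.get_calibration(n)['world_to_cam']),2).tolist())
    for l in ['canvas','spatula','battens','rack','mat','tumbler','paint_bottle','jar','palette','paintbrush','oblong_canvas']:
        for q in ctrl.cut_out(n,l)[:2]:
            m=q['pixels']; 
            if m.sum()<10: continue
            r,z,N=rect(W,m); print(l,round(q['conf'],2),np.round(np.array(q['rect'])*[640,400,640,400]).tolist(),np.round(r[0],3),np.round(r[1],3),round(r[2],1),round(float(z),3),N)
E
```

```text
{'time_s': 0.0, 'qpos': [-1.235, 0.3, 1.522, -0.0, 1.321, -0.067], 'joint_vel': [0.0, 0.0, -0.002, 0.001, -0.001, 0.0], 'tau': [0.002, -53.181, -35.274, 0.071, 0.024, -0.0], 'ee_pos': [0.215, -0.506, 0.205], 'eef_rot': [-3.14, -0.0, 0.403], 'force': [0.518, 0.985, -0.583], 'moment': [-0.031, -0.034, -0.019], 'grip_force': 0.0, 'grip_width': 0.094}
scene [[0.47, 0.76, -0.45, 1.05], [0.88, -0.41, 0.23, -0.24], [-0.01, -0.51, -0.86, 0.99], [0.0, 0.0, 0.0, 1.0]]
canvas 0.76 [359.0, 149.0, 414.0, 193.0] [0.558 0.255] [0.123 0.121] 86.1 0.031 1309
canvas 0.6 [400.0, 180.0, 440.0, 221.0] [0.694 0.29 ] [0.084 0.17 ] 35.9 0.079 1075
spatula 0.68 [225.0, 176.0, 294.0, 197.0] [ 0.414 -0.115] [0.202 0.065] 73.0 0.007 737
battens 0.72 [351.0, 147.0, 420.0, 199.0] [0.556 0.26 ] [0.178 0.129] 89.2 0.017 262
battens 0.22 [369.0, 217.0, 393.0, 251.0] [0.73  0.118] [0.062 0.094] 86.2 0.072 614
rack 0.82 [245.0, 223.0, 315.0, 285.0] [ 0.646 -0.141] [0.161 0.145] 46.8 0.042 1772
mat 0.89 [223.0, 162.0, 309.0, 214.0] [ 0.426 -0.094] [0.257 0.123] 79.5 0.004 1787
mat 0.24 [179.0, 274.0, 220.0, 327.0] [ 0.
[... 1533 characters left out ...]
aint_bottle 0.85 [289.0, 283.0, 313.0, 330.0] [0.605 0.411] [0.055 0.148] 12.1 0.079 750
paint_bottle 0.16 [271.0, 173.0, 326.0, 209.0] [ 0.673 -0.164] [0.165 0.189] 47.2 0.029 1118
jar 0.81 [252.0, 218.0, 270.0, 233.0] [0.743 0.124] [0.054 0.052] 81.0 0.074 185
jar 0.63 [348.0, 172.0, 373.0, 215.0] [ 0.418 -0.11 ] [0.203 0.067] 76.4 0.006 452
palette 0.9 [330.0, 135.0, 376.0, 165.0] [ 0.433 -0.45 ] [0.213 0.187] 44.9 0.007 805
paintbrush 0.58 [250.0, 218.0, 273.0, 234.0] [0.745 0.106] [0.062 0.237] 11.9 0.073 254
paintbrush 0.54 [277.0, 156.0, 322.0, 164.0] [ 0.664 -0.394] [0.178 0.023] 10.9 0.008 86
oblong_canvas 0.96 [345.0, 298.0, 393.0, 347.0] [0.413 0.444] [0.108 0.167] 12.6 0.012 1737
```

```bash
python3 - <<'E'
from h import *
a=np.load('scene0.npz')['pic'];cv2.imwrite('pics/s1.png',cv2.resize(a[90:340,110:480],(800,540),interpolation=cv2.INTER_CUBIC)[:,:,::-1])
# heightmap top-down, both clouds
z={}
for n in ['scene','side']:
    W=np.load(n+'0.npz')['W'].reshape(-1,3);W=W[~np.isnan(W[:,0])];z[n]=W
P=np.vstack(list(z.values()))
def r(n,c,rad,lo,hi):
    W=z[n];m=(np.hypot(*(W[:,:2]-c).T)<rad)&(W[:,2]>lo)&(W[:,2]<hi);p=W[m];return p
for n in z:
    for nm,c,rad,lo,hi in [('rack',(.649,-.141),.13,.038,.055),('spat handle',(.39,-.2),.13,.045,.07),('battens',(.558,.255),.125,.012,.021),('canvas',(.558,.255),.1,.025,.04)]:
        p=r(n,c,rad,lo,hi)
        if len(p)>5:
            q=cv2.minAreaRect(p[:,:2].astype(np.float32));print(n,nm,len(p),np.round(q[0],4),np.round(q[1],3),round(q[2],1),np.round(np.median(p[:,2]),4))
E
```

```text
scene rack 959 [ 0.6539 -0.1471] [0.159 0.125] 46.2 0.0451
scene spat handle 188 [ 0.3981 -0.174 ] [0.08  0.019] 73.3 0.0578
scene battens 183 [0.5545 0.2536] [0.163 0.128] 87.7 0.0177
scene canvas 1259 [0.5583 0.255 ] [0.123 0.122] 86.2 0.031
side rack 405 [ 0.6531 -0.146 ] [0.165 0.137] 46.8 0.0441
side spat handle 80 [ 0.3965 -0.17  ] [0.095 0.017] 74.0 0.0574
side battens 160 [0.5542 0.2552] [0.166 0.127] 87.0 0.0176
side canvas 1137 [0.558  0.2557] [0.127 0.12 ] 85.8 0.0302
```

View pics/s1.png

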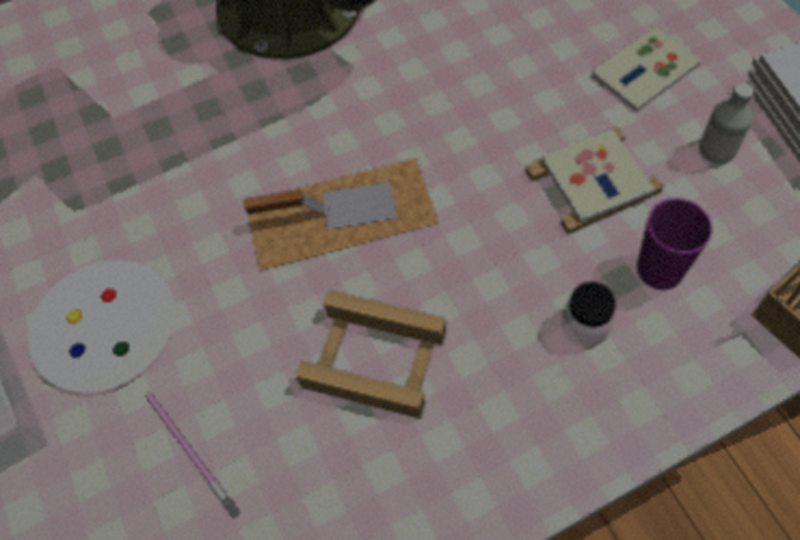

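The picture shows the spatula at (320,205) in the crop with its handle toward -y and its blade heading about 73°. The battens run along y under the canvas at (600,180), and the rack at (375,350) runs at about 46°. I'll move over the handle now.

Request:
step_arm(
  deltas=[
    {"dp": [0.4,-0.3,0],"twist": 0},
    {"dp": [0.75,-0.6,0],"twist": 0},
    {"dp": [0.75,-0.6,0],"twist": 0},
    {"dp": [0.75,-0.6,0],"twist": 0},
    {"dp": [0.75,-0.6,0],"twist": 0},
    {"dp": [0.75,-0.6,0],"twist": 0},
    {"dp": [0.75,-0.6,0],"twist": 0},
    {"dp": [0.75,-0.6,0],"twist": 0},
    {"dp": [0.75,-0.6,0],"twist": 0},
    {"dp": [0.75,-0.6,0],"twist": 0},
    {"dp": [0.4,-0.3,0],"twist": 0},
    {"dp": [0,0,0],"twist": -0.5},
  ],
  gripper=0.0,
)

```text
time_s: 2.4
ee_pos: [0.4002, -0.1649, 0.2056]
eef_rot: [3.142, -0.0, 0.441]
force: [-0.2, 0.3, 0.1]
grip_width: 0.0468
grip_force: 0.0
```

Request:
step_arm(
  deltas=[
    {"dp": [0,0,0],"twist": -1},
    {"dp": [0,0,0],"twist": -1},
    {"dp": [0,0,0],"twist": -1},
    {"dp": [0,0,0],"twist": -1},
    {"dp": [0,0,0],"twist": -1},
    {"dp": [0,0,0],"twist": -1},
    {"dp": [0,0,0],"twist": -1},
    {"dp": [0,0,0],"twist": -1},
    {"dp": [0,0,0],"twist": -1},
    {"dp": [0,0,0],"twist": -1},
    {"dp": [0,0,0],"twist": -1},
    {"dp": [0,0,0],"twist": -1},
  ],
)

```text
time_s: 3.6
ee_pos: [0.3993, -0.1668, 0.2055]
eef_rot: [3.141, 0.0, 1.278]
force: [0.3, -1.8, -0.5]
grip_width: 0.0472
grip_force: 0.0
```

```bash
cat >> h.py <<'E'
def to(x,y,z,yaw):
    "offset to the target in tool units (shift/0.04, twist/4deg) at the current yaw"
    o=ctrl.get_obs(); M=R.from_euler('xyz',o['eef_rot']).as_matrix(); d=M.T@(np.array([x,y,z])-o['ee_pos'])/.04
    t=-np.degrees(np.arctan2(np.sin(yaw-o['eef_rot'][2]),np.cos(yaw-o['eef_rot'][2])))/4
    return np.round(d,2).tolist(),round(t,2)
def rr(W,c,rad,lo,hi,pr=True):
    p=W.reshape(-1,3);p=p[~np.isnan(p[:,0])];p=p[(np.hypot(*(p[:,:2]-c).T)<rad)&(p[:,2]>lo)&(p[:,2]<hi)]
    if len(p)<8: print('few',len(p));return p
    q=cv2.minAreaRect(p[:,:2].astype(np.float32));print(len(p),np.round(q[0],4),np.round(q[1],3),round(q[2],1),'z',np.round(np.percentile(p[:,2],[5,50,95]),4));return p
E
python3 - <<'E'
from h import *
o=ctrl.get_obs();print(o['time_s'],o['ee_pos'],o['eef_rot'])
pic,d=ctrl.camera('wrist');cv2.imwrite('pics/w1.png',pic[:,:,::-1]);W=cloud('wrist',pic,d);np.savez('w1.npz',pic=pic,W=W)
rr(W,(.398,-.172),.1,.045,.075)
for q in ctrl.cut_out('wrist','spatula')[:2]: print(q['conf'],np.round(q['rect'],2),rect(W,q['pixels']))
print(to(.4005,-.1645,.06,np.radians(73.4)))
E
```

```text
3.6 [ 0.39934161 -0.16680282  0.20551566] [3.14146636e+00 8.03663431e-06 1.27833106e+00]
1373 [ 0.3958 -0.1755] [0.08  0.017] 74.0 z [0.0555 0.0583 0.0596]
0.97 [0.45 0.07 0.55 0.6 ] (((0.40958288311958313, -0.12594863772392273), (0.2275688648223877, 0.06506045162677765), 72.9227523803711), np.float64(0.005299131139311103), 8358)
([0.06, 0.01, 3.64], np.float64(-0.06))
```

View pics/w1.png

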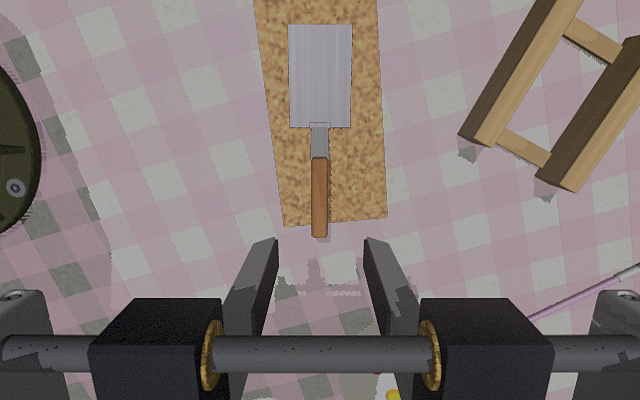

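The wrist picture shows the spatula centred between the fingers: handle at column 320, rows 158-238, blade ahead. I'll descend and grip.

Request:
step_arm(
  deltas=[
    {"dp": [0,0,0.5],"twist": 0},
    {"dp": [0,0,0.8],"twist": 0},
    {"dp": [0,0,0.8],"twist": 0},
    {"dp": [0,0,0.8],"twist": 0},
    {"dp": [0,0,0.6],"twist": 0},
    {"dp": [0,0,0.4],"twist": 0},
    {"dp": [0,0,0.3],"twist": 0},
    {"dp": [0,0,0.2],"twist": 0},
    {"dp": [0,0,0],"twist": 0},
  ],
)

```text
time_s: 4.6
ee_pos: [0.3992, -0.1667, 0.029]
eef_rot: [-3.141, -0.0, 1.275]
force: [1.2, -0.2, 0.4]
grip_width: 0.047
grip_force: 0.0
```

Request:
step_arm(
  deltas=[
    {"dp": [0,0,0],"twist": 0},
    {"dp": [0,0,0],"twist": 0},
    {"dp": [0,0,0],"twist": 0},
    {"dp": [0,0,0],"twist": 0},
    {"dp": [0,0,0],"twist": 0},
    {"dp": [0,0,0],"twist": 0},
    {"dp": [0,0,0],"twist": 0},
    {"dp": [0,0,0],"twist": 0},
  ],
  gripper=-1,
  squeeze=60,
)

```text
time_s: 5.4
ee_pos: [0.3995, -0.1669, 0.0296]
eef_rot: [3.141, 0.0, 1.275]
force: [-0.6, -1.2, 3.6]
grip_width: 0.0152
grip_force: 60.0
```

Request:
step_arm(
  deltas=[
    {"dp": [0,0,-0.2],"twist": 0},
    {"dp": [0,0,-0.4],"twist": 0},
    {"dp": [0,0,-0.6],"twist": 0},
    {"dp": [0,0,-0.6],"twist": 0},
    {"dp": [0,0,-0.6],"twist": 0},
    {"dp": [0,0,-0.4],"twist": 0},
    {"dp": [0,0,-0.2],"twist": 0},
    {"dp": [0,0,0],"twist": 0},
  ],
)

```text
time_s: 6.2
ee_pos: [0.3995, -0.1669, 0.1501]
eef_rot: [3.14, 0.0, 1.276]
force: [-0.1, 0.2, -2.2]
grip_width: 0.0154
grip_force: 60.0
```

Request:
step_arm(
  deltas=[
    {"dp": [0.3,0.12,0],"twist": 0},
    {"dp": [0.6,0.25,0],"twist": 0},
    {"dp": [0.6,0.28,0],"twist": 0},
    {"dp": [0.6,0.28,0],"twist": 0},
    {"dp": [0.6,0.28,0],"twist": 0},
    {"dp": [0.6,0.28,0],"twist": 0},
    {"dp": [0.6,0.28,0],"twist": 0},
    {"dp": [0.6,0.25,0],"twist": 0},
    {"dp": [0.4,0.15,0],"twist": 0},
    {"dp": [0.1,0.05,0],"twist": -0.5},
    {"dp": [0,0,0],"twist": -1},
    {"dp": [0,0,0],"twist": -1},
  ],
)

```text
time_s: 7.4
ee_pos: [0.5421, -0.0015, 0.1489]
eef_rot: [-3.14, 0.0, 1.455]
force: [-0.7, -0.7, -1.0]
grip_width: 0.0155
grip_force: 60.0
```

Request:
step_arm(
  deltas=[
    {"dp": [0,0,0],"twist": -1},
    {"dp": [0,0,0],"twist": 0},
    {"dp": [0,0,0],"twist": 0},
  ],
)

```text
time_s: 7.7
ee_pos: [0.5423, -0.0016, 0.1493]
eef_rot: [-3.141, 0.0, 1.518]
force: [0.2, 0.6, -0.8]
grip_width: 0.0155
grip_force: 60.0
```

```bash
python3 - <<'E'
from h import *
o=ctrl.get_obs();print(o['time_s'],o['ee_pos'],o['eef_rot'],o['moment'],o['force'])
pic,d=ctrl.camera('wrist');cv2.imwrite('pics/w2.png',pic[:,:,::-1]);W=cloud('wrist',pic,d);np.savez('w2.npz',pic=pic,W=W)
c=ctrl.cut_out('wrist','spatula')[0];print(c['conf'],rect(W,c['pixels']))
# blade in tool-heading frame
M=R.from_euler('xyz',o['eef_rot']).as_matrix();L=(W-o['ee_pos'])@M
p=L[c['pixels']];p=p[~np.isnan(p[:,0])]
b=p[(p[:,0]>.058)];print('blade tool x range',np.percentile(b[:,0],[0,1,99,100]),'y',np.percentile(b[:,1],[1,99]))
A=np.c_[b[:,:2],np.ones(len(b))];print('plane z=ax+by+c',np.linalg.lstsq(A,b[:,2],rcond=None)[0])
q=cv2.minAreaRect(b[:,:2].astype(np.float32));print(q)
rr(W,(.556,.255),.13,.012,.022);rr(W,(.558,.255),.1,.025,.04)
E
```

```text
7.7 [ 0.54225864 -0.00161422  0.14927874] [-3.14126030e+00  2.16826486e-05  1.51811263e+00] [-0.12569415 -0.11206379  0.00335272] [ 0.23086092  0.63545834 -0.80384276]
0.95 (((0.5350226759910583, 0.054272882640361786), (0.1689135879278183, 0.08085741102695465), 71.8621597290039), np.float64(0.12472230852553512), 23274)
blade tool x range [0.05800234 0.05897304 0.13084944 0.13169119] y [-0.03133558  0.03102674]
plane z=ax+by+c [0.00351541 0.00242312 0.02453654]
((0.09483969211578369, 0.009296435862779617), (0.07368633151054382, 0.08326099812984467), 0.021910618990659714)
few 0
few 0
```

View pics/w2.png

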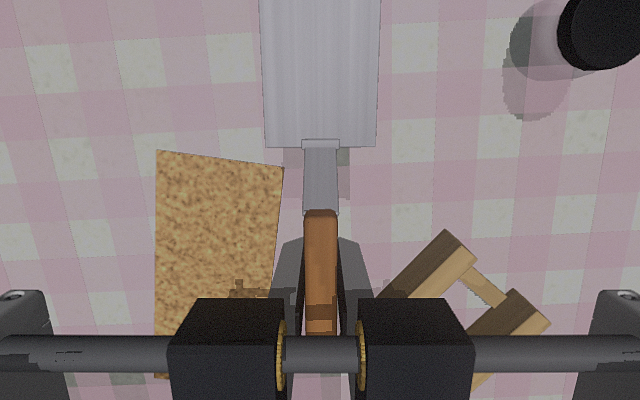

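The wrist picture shows the blade level and centred at column 320, with its rear edge at row 147. The canvas is out of view. I'll use the fixed cameras to measure blade and battens together, so any camera bias can be taken out.

```bash
python3 - <<'E'
from h import *
o=ctrl.get_obs();M=R.from_euler('xyz',o['eef_rot']).as_matrix()
W=np.load('w2.npz')['W'];L=(W-o['ee_pos'])@M
print('strap/blade profile col 290',[np.round(L[r,285],4).tolist() for r in (140,144,146,150,155)])
for n in ['scene','side']:
    pic,d=ctrl.camera(n);W=cloud(n,pic,d)
    L=((W-o['ee_pos'])@M).reshape(-1,3);b=L[(abs(L[:,2]-.0245)<.008)&(L[:,0]>.045)&(L[:,0]<.17)&(abs(L[:,1])<.05)]
    q=cv2.minAreaRect(b[:,:2].astype(np.float32));print(n,'blade tool',len(b),np.round(q[0],4),np.round(q[1],3),round(q[2],1),np.median(b[:,2]))
    p=rr(W,(.556,.255),.13,.012,.021)
    c=np.array([.5544,.2545]);u=np.array([np.cos(np.radians(87.3)),np.sin(np.radians(87.3))]);v=np.array([u[1],-u[0]])
    s=(p[:,:2]-c)@u;t=(p[:,:2]-c)@v
    for lab,m in [('near',s<-.062),('far',s>.062)]:
        for sg in (-1,1):
            k=m&(t*sg>.02); print(lab,sg,k.sum(),np.round(np.percentile(t[k],[3,50,97]),4) if k.sum()>3 else '',np.round([s[k].min(),s[k].max()],3) if k.sum() else '')
    rr(W,(.558,.255),.1,.026,.036)
E
```

```text
strap/blade profile col 290 [[0.0589, -0.0202, 0.0258], [0.0566, -0.0203, 0.026], [0.0556, -0.0202, 0.0251], [0.0375, -0.0329, 0.1479], [0.0325, -0.0332, 0.15]]
scene blade tool 542 [0.1046 0.0002] [0.066 0.102] 88.3 0.02396535141501236
124 [0.5543 0.2544] [0.16 0.13] 88.4 z [0.0127 0.0179 0.0207]
near -1 0  
near 1 41 [0.0428 0.0534 0.0636] [-0.079 -0.063]
far -1 18 [-0.0654 -0.0532 -0.0418] [0.068 0.079]
far 1 26 [0.0387 0.0485 0.0603] [0.066 0.081]
1238 [0.5583 0.2547] [0.122 0.122] 86.3 z [0.0279 0.0309 0.034 ]
side blade tool 418 [0.1024 0.0006] [0.064 0.114] 89.9 0.02441603661375089
168 [0.5542 0.2535] [0.168 0.123] 88.4 z [0.0136 0.0174 0.0204]
near -1 19 [-0.0585 -0.0488 -0.0391] [-0.086 -0.064]
near 1 10 [0.0429 0.0503 0.0604] [-0.081 -0.072]
far -1 41 [-0.0631 -0.0538 -0.0425] [0.062 0.082]
far 1 9 [0.0393 0.0481 0.0589] [0.063 0.066]
1091 [0.5584 0.2572] [0.128 0.12 ] 86.6 z [0.027  0.0303 0.0339]
```

Request:
step_arm(
  deltas=[
    {"dp": [0,0.11,0.3],"twist": -0.26},
    {"dp": [0,0,0.5],"twist": 0},
    {"dp": [0,0,0.6],"twist": 0},
    {"dp": [0,0,0.6],"twist": 0},
    {"dp": [0,0,0.5],"twist": 0},
    {"dp": [0,0,0.28],"twist": 0},
    {"dp": [0,0,0.1],"twist": 0},
    {"dp": [0,0,0],"twist": 0},
    {"dp": [0,0,0],"twist": 0},
  ],
)

```text
time_s: 8.8
ee_pos: [0.5474, -0.0016, 0.035]
eef_rot: [3.14, 0.0, 1.538]
force: [-0.0, -0.2, -1.1]
grip_width: 0.0156
grip_force: 60.0
```

```bash
python3 - <<'E'
from h import *
o=ctrl.get_obs();print(o['time_s'],o['ee_pos'],o['eef_rot'])
print(to(.5513,.1341,.034,np.radians(88)))
E
```

```text
8.8 [ 0.54742085 -0.00156227  0.03502393] [3.14029078e+00 3.54416534e-05 1.53803937e+00]
([3.39, -0.01, 0.03], np.float64(0.03))
```

Request:
step_arm(
  deltas=[
    {"dp": [0.15,0,0.02],"twist": 0},
    {"dp": [0.25,-0.01,0],"twist": 0},
    {"dp": [0.25,0,0],"twist": 0},
    {"dp": [0.25,0,0],"twist": 0},
    {"dp": [0.25,0,0],"twist": 0},
    {"dp": [0.25,0,0],"twist": 0},
    {"dp": [0.2,0,0],"twist": 0},
    {"dp": [0.1,0,0],"twist": 0},
  ],
)

```text
time_s: 9.6
ee_pos: [0.5487, 0.0674, 0.0334]
eef_rot: [3.142, -0.0, 1.539]
force: [0.2, -0.5, -1.3]
grip_width: 0.0154
grip_force: 60.0
```

Request:
step_arm(
  deltas=[
    {"dp": [0.2,0,0],"twist": 0},
    {"dp": [0.25,0,0],"twist": 0},
    {"dp": [0.25,0,0],"twist": 0},
    {"dp": [0.25,0,0],"twist": 0},
    {"dp": [0.25,0,0],"twist": 0},
    {"dp": [0.2,0,0],"twist": 0},
    {"dp": [0.15,0,0],"twist": 0},
    {"dp": [0.1,0,0],"twist": 0},
    {"dp": [0.04,0,0],"twist": 0},
    {"dp": [0,0,0],"twist": 0},
  ],
)

```text
time_s: 10.6
ee_pos: [0.5509, 0.1341, 0.0334]
eef_rot: [-3.142, 0.0, 1.538]
force: [-0.3, 0.3, -1.5]
grip_width: 0.0155
grip_force: 60.0
```

```bash
python3 - <<'E'
from h import *
o=ctrl.get_obs();print(o['time_s'],o['ee_pos'],o['eef_rot'],o['force'],o['moment'])
pic,d=ctrl.camera('wrist');cv2.imwrite('pics/w3.png',pic[:,:,::-1]);W=cloud('wrist',pic,d);np.savez('w3.npz',pic=pic,W=W)
rr(W,(.558,.255),.1,.025,.036)
for n in ['scene','side']:
    pic,d=ctrl.camera(n);W=cloud(n,pic,d);rr(W,(.558,.255),.088,.025,.036)
E
```

```text
10.6 [0.55093927 0.13406796 0.03343135] [-3.14155817e+00  9.22495031e-06  1.53803863e+00] [-0.33458237  0.29325698 -1.54987728] [-0.13383655 -0.11150391 -0.00901609]
34155 [0.5559 0.2155] [0.089 0.122] 88.2 z [0.0288 0.0301 0.0318]
1013 [0.558  0.2548] [0.123 0.123] 86.5 z [0.0277 0.031  0.0341]
1150 [0.5576 0.2441] [0.153 0.12 ] 86.3 z [0.0262 0.03   0.034 ]
```

View pics/w3.png

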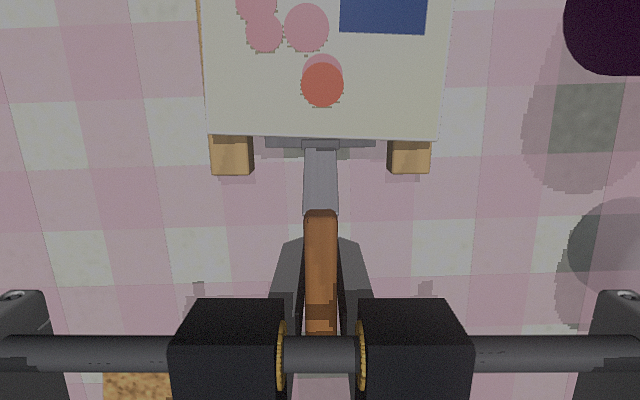

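The picture shows the blade centred between the battens (inner edges at columns 252 and 388). The canvas front edge at row 135 is ahead of the blade's rear edge at row 147, so the strap is clear. I'll lift gently.

Request:
step_arm(
  deltas=[
    {"dp": [0,0,-0.05],"twist": 0},
    {"dp": [0,0,-0.05],"twist": 0},
    {"dp": [0,0,-0.04],"twist": 0},
    {"dp": [0,0,-0.04],"twist": 0},
    {"dp": [0,0,-0.03],"twist": 0},
    {"dp": [0,0,-0.03],"twist": 0},
    {"dp": [0,0,-0.03],"twist": 0},
    {"dp": [0,0,-0.03],"twist": 0},
    {"dp": [0,0,-0.04],"twist": 0},
    {"dp": [0,0,-0.06],"twist": 0},
    {"dp": [0,0,-0.08],"twist": 0},
    {"dp": [0,0,-0.1],"twist": 0},
  ],
)

```text
time_s: 11.95
ee_pos: [0.5509, 0.134, 0.0569]
eef_rot: [-3.141, -0.0, 1.538]
force: [-0.4, -1.4, -2.3]
grip_width: 0.0159
grip_force: 60.0
```

Request:
step_arm(
  deltas=[
    {"dp": [0,0,-0.12],"twist": 0},
    {"dp": [0,0,-0.15],"twist": 0},
    {"dp": [0,0,-0.2],"twist": 0},
    {"dp": [0,0,-0.25],"twist": 0},
    {"dp": [0,0,-0.25],"twist": 0},
    {"dp": [0,0,-0.25],"twist": 0},
    {"dp": [0,0,-0.25],"twist": 0},
    {"dp": [0,0,-0.2],"twist": 0},
    {"dp": [0,0,-0.15],"twist": 0},
    {"dp": [0,0,-0.1],"twist": 0},
    {"dp": [0,0,-0.05],"twist": 0},
    {"dp": [0,0,0],"twist": 0},
  ],
)

```text
time_s: 13.15
ee_pos: [0.551, 0.134, 0.1355]
eef_rot: [-3.142, -0.0, 1.538]
force: [-0.3, 0.3, -1.7]
grip_width: 0.0157
grip_force: 60.0
```

```bash
cat >> h.py <<'E'
def canv():
    "canvas top face in tool coordinates from the three cameras"
    for n in ['wrist','scene','side']:
        o=ctrl.get_obs();M=R.from_euler('xyz',o['eef_rot']).as_matrix()
        pic,d=ctrl.camera(n);np.savez('last_'+n,pic=pic);W=cloud(n,pic,d);L=((W-o['ee_pos'])@M).reshape(-1,3);b=L[(L[:,2]<.018)&(L[:,2]>.004)&(L[:,0]>.05)&(L[:,0]<.21)&(abs(L[:,1])<.09)]
        if len(b)<20: print('few',n);continue
        q=cv2.minAreaRect(b[:,:2].astype(np.float32));A=np.c_[b[:,:2],np.ones(len(b))];s=np.linalg.lstsq(A,b[:,2],rcond=None)[0]
        print(n,len(b),np.round(q[0],4),np.round(q[1],3),round(q[2],1),'xmin',round(np.percentile(b[:,0],1),4),'slope deg',np.round(np.degrees(s[:2]),2),'z',np.round(np.median(b[:,2]),4))
E
python3 - <<'E'
from h import *
canv();o=ctrl.get_obs();print(o['time_s'],o['ee_pos'],o['eef_rot'],o['force'],o['moment'])
E
```

```text
wrist 31827 [0.0893 0.0023] [0.122 0.079] 90.0 xmin 0.0618 slope deg [-0.53  0.21] z 0.0128
scene 1074 [0.1215 0.0037] [0.122 0.122] 1.3 xmin 0.0611 slope deg [0.32 0.45] z 0.0118
side 1181 [0.1191 0.0036] [0.137 0.12 ] 1.6 xmin 0.0599 slope deg [0.53 0.06] z 0.0126
13.3 [0.55080872 0.13397777 0.13509029] [-3.14099501e+00  1.07502115e-04  1.53796172e+00] [ 0.5811367   0.19448343 -2.1311722 ] [-0.24253214 -0.07457743 -0.02792055]
```

```bash
python3 - <<'E'
from h import *
from scipy.optimize import minimize
def cost(q,p):
    c,s=np.cos(q[2]),np.sin(q[2]);d=p[:,:2]-q[:2];x=d[:,0]*c+d[:,1]*s;y=-d[:,0]*s+d[:,1]*c
    ex=np.maximum(abs(x)-.08,0);ey=np.maximum(abs(abs(y)-.051)-.011,0);return np.sum(np.minimum(np.hypot(ex,ey),.008)**2)*1e6/len(p)
for n in ['scene0','side0','w1']:
    W=np.load(n+'.npz')['W'];p=rr(W,(.653,-.147),.12,.041,.049)
    b=min((minimize(cost,[.653+a,-.147+c,np.radians(46.4+e)],args=(p,),method='Nelder-Mead',options=dict(xatol=1e-5,fatol=1e-5)) for a in(-.004,0,.004) for c in(-.004,0,.004) for e in (-1,1)),key=lambda r:r.fun)
    c,s=np.cos(b.x[2]),np.sin(b.x[2]);d=p[:,:2]-b.x[:2];x=d[:,0]*c+d[:,1]*s;y=-d[:,0]*s+d[:,1]*c
    print(n,b.x[:2].round(4),round(np.degrees(b.x[2]),2),round(b.fun,3),'x',np.percentile(x,[1,99]).round(4),'rails',[np.percentile(y[k],[2,98]).round(4).tolist() for k in (y<0,y>0)])
E
```

```text
888 [ 0.6542 -0.1468] [0.157 0.125] 46.2 z [0.0423 0.0452 0.0479]
scene0 [ 0.6546 -0.1464] 46.44 0.01 x [-0.078   0.0766] rails [[-0.0618, -0.0398], [0.0397, 0.0621]]
321 [ 0.6532 -0.1464] [0.165 0.132] 47.0 z [0.0416 0.0446 0.0481]
side0 [ 0.6533 -0.1462] 47.21 0.751 x [-0.0786  0.08  ] rails [[-0.0643, -0.037], [0.0381, 0.0638]]
6802 [ 0.6475 -0.152 ] [0.145 0.126] 47.2 z [0.0425 0.0442 0.0455]
w1 [ 0.65  -0.149] 46.99 0.005 x [-0.0747  0.0611] rails [[-0.0616, -0.0399], [0.0403, 0.0616]]
```

Request:
step_arm(
  deltas=[
    {"dp": [-0.1,0,0],"twist": 0},
    {"dp": [-0.2,0,0],"twist": 0},
    {"dp": [-0.35,0,0],"twist": 0},
    {"dp": [-0.5,0,0],"twist": 0},
    {"dp": [-0.6,0,0],"twist": 0},
    {"dp": [-0.7,0,0],"twist": 0},
    {"dp": [-0.7,0,0],"twist": 0},
    {"dp": [-0.7,0,0],"twist": 0},
    {"dp": [-0.6,0,0],"twist": 0},
    {"dp": [-0.5,0,0],"twist": 0},
    {"dp": [-0.35,0,0],"twist": 0},
    {"dp": [-0.2,0,0],"twist": 0},
  ],
)

```text
time_s: 14.5
ee_pos: [0.5435, -0.0874, 0.1355]
eef_rot: [3.141, 0.0, 1.537]
force: [0.7, 0.3, -2.8]
grip_width: 0.0156
grip_force: 60.0
```

Request:
step_arm(
  deltas=[
    {"dp": [-0.1,0,0],"twist": 0.1},
    {"dp": [0,0,0],"twist": 0.3},
    {"dp": [0,0,0],"twist": 0.5},
    {"dp": [0,0,0],"twist": 0.7},
    {"dp": [0,0,0],"twist": 0.8},
    {"dp": [0,0,0],"twist": 0.8},
    {"dp": [0,0,0],"twist": 0.8},
    {"dp": [0,0,0],"twist": 0.8},
    {"dp": [0,0,0],"twist": 0.8},
    {"dp": [0,0,0],"twist": 0.8},
    {"dp": [0,0,0],"twist": 0.8},
    {"dp": [0,0,0],"twist": 0.8},
  ],
)

```text
time_s: 15.7
ee_pos: [0.5436, -0.089, 0.1354]
eef_rot: [-3.141, -0.0, 0.977]
force: [-0.0, 0.5, -1.9]
grip_width: 0.0156
grip_force: 60.0
```

Request:
step_arm(
  deltas=[
    {"dp": [0,0,0],"twist": 0.7},
    {"dp": [0,0,0],"twist": 0.6},
    {"dp": [0,0,0],"twist": 0.4},
    {"dp": [0,0,0],"twist": 0.2},
    {"dp": [0,0,0],"twist": 0.08},
    {"dp": [0,0,0],"twist": 0},
    {"dp": [0,0,0],"twist": 0},
  ],
)

```text
time_s: 16.4
ee_pos: [0.5436, -0.0898, 0.1354]
eef_rot: [3.142, -0.0, 0.842]
force: [0.3, 0.2, -2.0]
grip_width: 0.0152
grip_force: 60.0
```

```bash
python3 - <<'E'
from h import *
canv();o=ctrl.get_obs();print(o['time_s'],o['ee_pos'],o['eef_rot'],o['force'],o['moment'])
print(to(.5704,-.2345,.11,np.radians(48.2)))
E
```

```text
wrist 31850 [0.0895 0.0023] [0.079 0.122] 0.0 xmin 0.0619 slope deg [-0.51  0.16] z 0.0126
scene 1819 [0.1159 0.0035] [0.132 0.122] 1.7 xmin 0.0618 slope deg [0.14 0.31] z 0.0119
side 814 [0.1187 0.0017] [0.137 0.126] 1.8 xmin 0.0574 slope deg [ 0.3  -0.22] z 0.0124
16.55 [ 0.54358936 -0.08988283  0.1354462 ] [-3.14154829e+00  7.14096686e-07  8.41334134e-01] [ 0.33069884 -0.57772485 -2.62785328] [-0.1508273   0.10827056  0.0108305 ]
([-2.25, 2.91, 0.64], np.float64(0.0))
```

Request:
step_arm(
  deltas=[
    {"dp": [-0.07,0.09,0],"twist": 0},
    {"dp": [-0.14,0.17,0],"twist": 0},
    {"dp": [-0.2,0.26,0],"twist": 0},
    {"dp": [-0.25,0.32,0.05],"twist": 0},
    {"dp": [-0.27,0.35,0.1],"twist": 0},
    {"dp": [-0.29,0.38,0.1],"twist": 0},
    {"dp": [-0.27,0.35,0.1],"twist": 0},
    {"dp": [-0.25,0.32,0.05],"twist": 0},
    {"dp": [-0.2,0.26,0],"twist": 0},
    {"dp": [-0.16,0.2,0],"twist": 0},
    {"dp": [-0.11,0.15,0],"twist": 0},
    {"dp": [-0.04,0.06,0],"twist": 0},
  ],
)

```text
time_s: 17.75
ee_pos: [0.5706, -0.2351, 0.1196]
eef_rot: [3.141, -0.0, 0.841]
force: [-0.2, 0.4, -2.2]
grip_width: 0.0158
grip_force: 60.0
```

Request:
step_arm(
  deltas=[
    {"dp": [0,0,0],"twist": 0},
    {"dp": [0,0,0],"twist": 0},
  ],
)

```text
time_s: 17.95
ee_pos: [0.5704, -0.2341, 0.1195]
eef_rot: [-3.142, -0.0, 0.842]
force: [0.2, -0.7, -3.3]
grip_width: 0.0157
grip_force: 60.0
```

```bash
python3 - <<'E'
from h import *
o=ctrl.get_obs();print(o['time_s'],o['ee_pos'],o['eef_rot'])
print(to(.5704,-.2345,.08,np.radians(48.2)))
canv()
pic=np.load('last_wrist.npz')['pic'];cv2.imwrite('pics/w4.png',pic[:,:,::-1])
pic,d=ctrl.camera('wrist');W=cloud('wrist',pic,d)
p=rr(W,(.653,-.147),.13,.041,.049)
c,s=np.cos(np.radians(46.8)),np.sin(np.radians(46.8));q=p[:,:2]-[.6538,-.146];x=q@[c,s];y=q@[-s,c]
for sg in(-1,1):
    k=(y*sg>0)&(x<-.06)
    if k.sum()>5: print('rail',sg,k.sum(),np.percentile(y[k],[2,98]).round(4),'x',np.percentile(x[k],[1,99]).round(4))
E
```

```text
17.95 [ 0.57042924 -0.23412106  0.11952716] [-3.14156599e+00 -1.03074642e-04  8.41633702e-01]
([-0.01, 0.01, 0.99], np.float64(0.01))
wrist 31859 [0.0894 0.0022] [0.079 0.122] 0.0 xmin 0.0616 slope deg [-0.54  0.16] z 0.0126
scene 1994 [0.1166 0.003 ] [0.133 0.121] 1.6 xmin 0.0563 slope deg [0.22 0.19] z 0.0118
side 663 [0.1197 0.0015] [0.139 0.127] 2.6 xmin 0.0589 slope deg [0.13 0.13] z 0.0123
1391 [ 0.6043 -0.1999] [0.018 0.124] 46.4 z [0.0432 0.0445 0.0457]
rail -1 699 [-0.0619 -0.041 ] x [-0.0812 -0.065 ]
rail 1 692 [0.0399 0.0605] x [-0.0814 -0.0642]
```

View pics/w4.png

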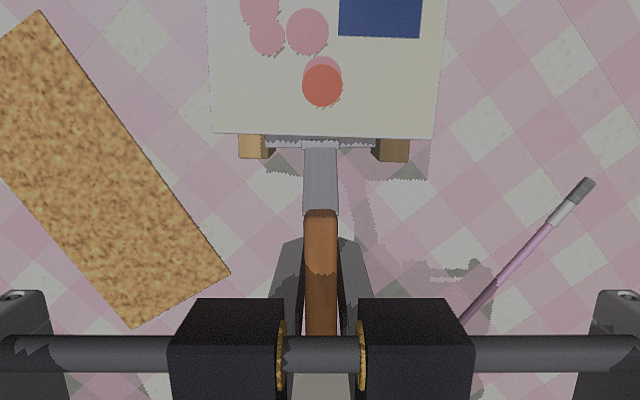

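The picture shows the canvas over the rack. Both rail ends stick out at the near side (columns 238-265 and 375-410), and the numbers put the canvas within about 1 mm of centre. I'll lower it.

Request:
step_arm(
  deltas=[
    {"dp": [0,0,0.05],"twist": 0},
    {"dp": [0,0,0.1],"twist": 0},
    {"dp": [0,0,0.15],"twist": 0},
    {"dp": [0,0,0.18],"twist": 0},
    {"dp": [0,0,0.18],"twist": 0},
    {"dp": [0,0,0.15],"twist": 0},
    {"dp": [0,0,0.1],"twist": 0},
    {"dp": [0,0,0.07],"twist": 0},
    {"dp": [0,0,0.05],"twist": 0},
    {"dp": [0,0,0.03],"twist": 0},
    {"dp": [0,0,0.03],"twist": 0},
    {"dp": [0,0,0.03],"twist": 0},
  ],
)

```text
time_s: 19.35
ee_pos: [0.5705, -0.2346, 0.0747]
eef_rot: [3.141, -0.0, 0.841]
force: [0.6, -0.3, -1.3]
grip_width: 0.0155
grip_force: 60.0
```

Request:
step_arm(
  deltas=[
    {"dp": [0,0,0.03],"twist": 0},
    {"dp": [0,0,0.03],"twist": 0},
    {"dp": [0,0,0.03],"twist": 0},
    {"dp": [0,0,0.03],"twist": 0},
    {"dp": [0,0,0.03],"twist": 0},
    {"dp": [0,0,0.03],"twist": 0},
    {"dp": [0,0,0.03],"twist": 0},
    {"dp": [0,0,0.04],"twist": 0},
    {"dp": [0,0,0.05],"twist": 0},
    {"dp": [0,0,0.05],"twist": 0},
    {"dp": [0,0,0.03],"twist": 0},
    {"dp": [0,0,0],"twist": 0},
  ],
)

```text
time_s: 20.55
ee_pos: [0.5703, -0.2345, 0.0592]
eef_rot: [-3.141, 0.0, 0.841]
force: [0.0, -0.3, -1.1]
grip_width: 0.0158
grip_force: 60.0
```

```bash
python3 - <<'E'
from h import *
o=ctrl.get_obs();print(o['time_s'],o['ee_pos'],o['eef_rot'],o['force'],o['moment'])
for n in ['scene','side','wrist']:
    pic,d=ctrl.camera(n);W=cloud(n,pic,d);rr(W,(.6538,-.146),.1,.052,.064)
    if n=='scene':cv2.imwrite('pics/s2.png',cv2.resize(pic[160:320,180:400],(800,582),interpolation=cv2.INTER_CUBIC)[:,:,::-1])
E
```

```text
20.55 [ 0.57028726 -0.23450432  0.05918756] [-3.14122988e+00  5.85811115e-05  8.41178318e-01] [ 0.03481147 -0.29026897 -1.06396382] [-0.08855923  0.03271384  0.01854464]
1853 [ 0.6461 -0.1536] [0.146 0.121] 46.2 z [0.0549 0.0579 0.0608]
665 [ 0.6413 -0.1583] [0.165 0.128] 46.7 z [0.0536 0.0577 0.0616]
34480 [ 0.6264 -0.1752] [0.089 0.122] 48.2 z [0.0559 0.0572 0.0589]
```

View pics/s2.png

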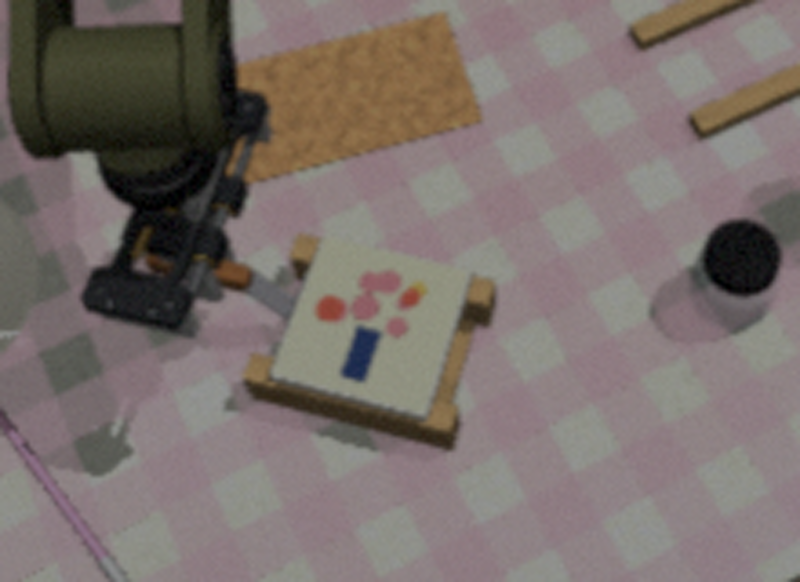

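The scene picture shows the canvas lying on both rails, centred and square, with its corners at (320,240), (475,275), (420,415) and (275,380). I'll draw the spatula out.

Request:
step_arm(
  deltas=[
    {"dp": [-0.1,0,0],"twist": 0},
    {"dp": [-0.2,0,0],"twist": 0},
    {"dp": [-0.3,0,0],"twist": 0},
    {"dp": [-0.4,0,0],"twist": 0},
    {"dp": [-0.45,0,0],"twist": 0},
    {"dp": [-0.5,0,0],"twist": 0},
    {"dp": [-0.5,0,0],"twist": 0},
    {"dp": [-0.5,0,0],"twist": 0},
    {"dp": [-0.5,0,0],"twist": 0},
    {"dp": [-0.35,0,0],"twist": 0},
    {"dp": [-0.2,0,0],"twist": 0},
    {"dp": [0,0,0],"twist": 0},
  ],
)

```text
time_s: 21.9
ee_pos: [0.4631, -0.3546, 0.0595]
eef_rot: [3.141, 0.0, 0.84]
force: [-0.2, -0.2, -1.0]
grip_width: 0.0152
grip_force: 60.0
```

Request:
step_arm(
  deltas=[
    {"dp": [0,0,-0.3],"twist": 0},
    {"dp": [0,0,-0.6],"twist": 0},
    {"dp": [0,0,-0.6],"twist": 0},
    {"dp": [0,0,-0.5],"twist": 0},
    {"dp": [0,0,-0.3],"twist": -0.5},
    {"dp": [0,0,0],"twist": -1},
    {"dp": [0,0,0],"twist": -1},
    {"dp": [0,0,0],"twist": -1},
    {"dp": [0,0,0],"twist": -1},
    {"dp": [0,0,0],"twist": -1},
    {"dp": [0,0,0],"twist": -0.7},
    {"dp": [0,0,0],"twist": 0},
  ],
)

```text
time_s: 23.1
ee_pos: [0.4643, -0.3533, 0.1523]
eef_rot: [3.141, 0.0, 1.276]
force: [0.4, 0.6, -1.2]
grip_width: 0.0154
grip_force: 60.0
```

```bash
python3 - <<'E'
from h import *
o=ctrl.get_obs();print(o['time_s'],o['ee_pos'],o['eef_rot'],o['force'])
print(to(.3995,-.1669,.0296,1.275))
for n in ['scene','side']:
    pic,d=ctrl.camera(n);W=cloud(n,pic,d);rr(W,(.6538,-.146),.1,.052,.064)
E
```

```text
23.1 [ 0.46434129 -0.35325283  0.15232604] [3.14082315e+00 2.20271742e-04 1.27593275e+00] [ 0.37661983  0.58958863 -1.24899668]
([3.99, -2.91, 3.07], np.float64(0.01))
1830 [ 0.6551 -0.1444] [0.12 0.12] 46.6 z [0.055  0.0579 0.061 ]
653 [ 0.6546 -0.1443] [0.125 0.128] 46.4 z [0.0537 0.0576 0.0618]
```

Request:
step_arm(
  deltas=[
    {"dp": [0.2,-0.15,0],"twist": 0},
    {"dp": [0.4,-0.28,0],"twist": 0},
    {"dp": [0.5,-0.37,0],"twist": 0},
    {"dp": [0.5,-0.37,0],"twist": 0},
    {"dp": [0.5,-0.37,0],"twist": 0},
    {"dp": [0.5,-0.37,0],"twist": 0},
    {"dp": [0.5,-0.37,0],"twist": 0},
    {"dp": [0.45,-0.33,0],"twist": 0},
    {"dp": [0.3,-0.2,0],"twist": 0},
    {"dp": [0.14,-0.1,0],"twist": 0},
    {"dp": [0,0,0.2],"twist": 0},
    {"dp": [0,0,0.4],"twist": 0},
  ],
)

```text
time_s: 24.4
ee_pos: [0.3998, -0.1678, 0.1276]
eef_rot: [3.139, 0.001, 1.274]
force: [0.2, -1.0, -2.4]
grip_width: 0.0157
grip_force: 60.0
```

Request:
step_arm(
  deltas=[
    {"dp": [0,0,0.5],"twist": 0},
    {"dp": [0,0,0.5],"twist": 0},
    {"dp": [0,0,0.5],"twist": 0},
    {"dp": [0,0,0.3],"twist": 0},
    {"dp": [0,0,0.2],"twist": 0},
    {"dp": [0,0,0.1],"twist": 0},
    {"dp": [0,0,0.1],"twist": 0},
    {"dp": [0,0,0.06],"twist": 0},
    {"dp": [0,0,0.06],"twist": 0},
    {"dp": [0,0,0.04],"twist": 0},
    {"dp": [0,0,0.02],"twist": 0},
    {"dp": [0,0,0],"twist": 0},
  ],
)

```text
time_s: 25.6
ee_pos: [0.3991, -0.1671, 0.0323]
eef_rot: [3.142, -0.0, 1.274]
force: [0.5, -0.8, -1.5]
grip_width: 0.0157
grip_force: 60.0
```

Request:
step_arm(
  deltas=[
    {"dp": [0,0,0.02],"twist": 0},
    {"dp": [0,0,0.02],"twist": 0},
    {"dp": [0,0,0.02],"twist": 0},
    {"dp": [0,0,0.01],"twist": 0},
    {"dp": [0,0,0],"twist": 0},
  ],
)

```text
time_s: 26.1
ee_pos: [0.3992, -0.1673, 0.0296]
eef_rot: [3.141, 0.0, 1.274]
force: [-1.4, -0.4, 3.8]
grip_width: 0.0156
grip_force: 60.0
```

Contact: the force has changed sign. I'll release with a slow opening and then retreat.

Request:
step_arm(
  deltas=[
    {"dp": [0,0,0],"twist": 0},
    {"dp": [0,0,0],"twist": 0},
    {"dp": [0,0,0],"twist": 0},
    {"dp": [0,0,0],"twist": 0},
    {"dp": [0,0,0],"twist": 0},
    {"dp": [0,0,0],"twist": 0},
  ],
  gripper=0.1,
)

```text
time_s: 26.7
ee_pos: [0.3991, -0.1672, 0.0295]
eef_rot: [3.142, 0.0, 1.274]
force: [0.3, 0.1, -0.4]
grip_width: 0.0514
grip_force: 0.0
```

Request:
step_arm(
  deltas=[
    {"dp": [0,0,-0.2],"twist": 0},
    {"dp": [0,0,-0.5],"twist": 0},
    {"dp": [0,0,-0.8],"twist": 0},
    {"dp": [0,0,-0.8],"twist": 0},
    {"dp": [0,0,-0.8],"twist": 0},
    {"dp": [0,0,-0.8],"twist": 0},
    {"dp": [0,0,-0.5],"twist": 0},
    {"dp": [0,0,0],"twist": 0},
  ],
)

```text
time_s: 27.5
ee_pos: [0.3999, -0.1676, 0.2084]
eef_rot: [3.137, 0.001, 1.274]
force: [0.1, -0.1, -0.8]
grip_width: 0.0516
grip_force: 0.0
```

```bash
python3 - <<'E'
from h import *
o=ctrl.get_obs();print(o['time_s'],o['ee_pos'],o['grip_width'])
pic,d=ctrl.camera('wrist');W=cloud('wrist',pic,d);rr(W,(.398,-.172),.1,.045,.075)
cv2.imwrite('pics/w5.png',pic[:,:,::-1])
p,_=ctrl.camera('scene');cv2.imwrite('pics/s3.png',cv2.resize(p[90:340,110:480],(800,540),interpolation=cv2.INTER_CUBIC)[:,:,::-1])
E
```

```text
27.5 [ 0.39991284 -0.16756405  0.20839501] 0.05156686373270089
1328 [ 0.3956 -0.1752] [0.079 0.017] 73.2 z [0.0537 0.0563 0.0576]
```

View pics/w5.png

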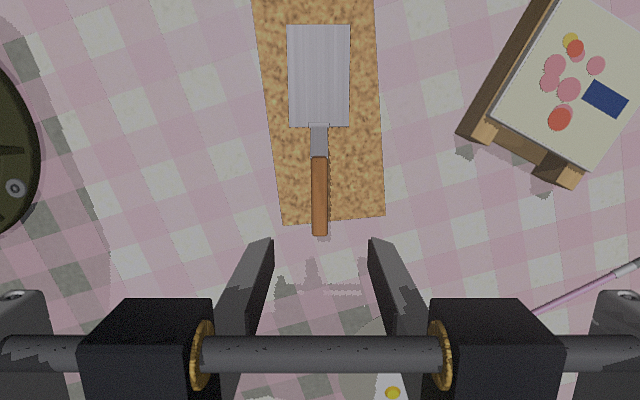

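View pics/s3.png

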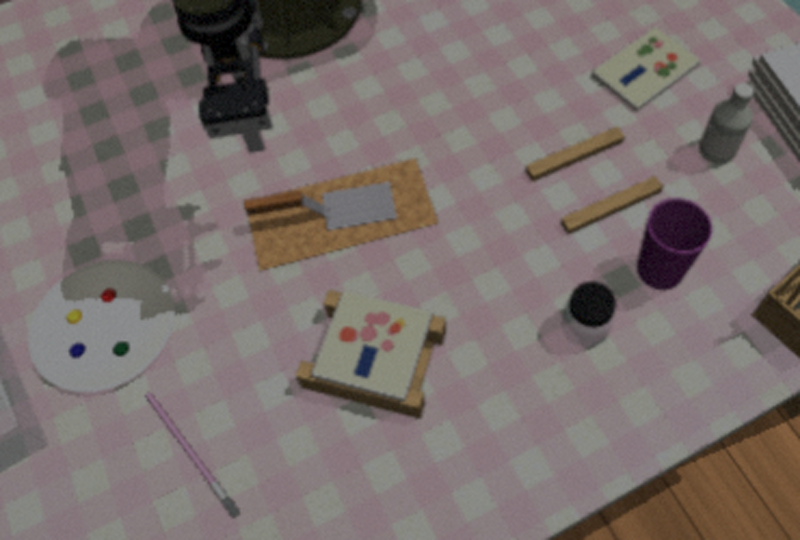

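The spatula is back flat on the mat (320,205), and the canvas lies square on the rack (375,350). Everything else is where it was, so I'll hand in.

```bash
python3 -c "
from station import ctrl
print(ctrl.hand_in())"
```

```text
the job is handed in; nothing more can be done
None
```

The wet canvas lies on both rack rails, square and within about 2 mm of centre; the spatula is back flat with its blade on the cork mat, nothing else moved, and the job was handed in at about 27.6 s.

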